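Scan a stock jar, then twist off its tight cap and hold it above

ROBOT

A 6-joint arm with a two-finger parallel gripper is mounted at the origin on a cart in front of the work surface, level with it; the furniture and walls round the work are solid. World frame = base frame: x ahead of the robot, y to its left, z up, the work surface at z = 0. Lengths are in m, angles in rad, forces in N, time in s.
With the tool pointing down it reaches from about 0.35 to 0.975 m from the base axis. Payload 4.9 kg.
Tool frame: the origin (TCP) lies at the very end of the fingers, on their centre line; the grasp point (between the pads) lies 19 mm behind it; x points along the fingers, y is the direction in which the jaws open and shut, and the axes are right-handed (so a half turn about x gives the same grasp; the last joint's range is limited). The gripper opens to 85 mm and grips with 20 to 120 N. Pads are 22 mm wide; open, the fingers measure 114 mm over their backs; the gripper's body (76 mm by 85 mm) begins 54 mm behind the grasp point. The pads swing forward as they close: fully open they stand 13 mm farther back than shut.
Start: joints at [-1.435, 0.053, 1.613, -0, 1.476, -0.119], TCP at [0.158, -0.605, 0.231] pointing down, gripper open.
Joint ranges: [-3.01, 3.01], [-1.01, 2.22], [0.06, 2.58], [-1.02, 4.17], [0.09, 2.62], [-3.14, 3.14]. Speed limits (rad/s): [2.57, 2.57, 3.14, 3.14, 3.14, 3.14].

INTERFACE

Orientations are given as a rotation vector (axis times angle).
In Python, from station import ctrl, get_image, calibration, finish_job, search_frame, cut_out, mark_of gives the robot as it stands. The module is installed in compiled form; this text tells all that it offers.
- The arm moves only by the tool arm_command, never from a script. Its argument "plan" is a list that holds one entry, the list of rows, each a list of 7 numbers: the shift along the tool's x, y, z in m, then the turn, a rotation vector about the tool's x, y, z in degrees, then the finger opening in m, from 0 to 0.0854. A call has 1 to 20 rows; each row shifts and turns the pose as measured when the row begins, along the tool's axes as they then stand; what a row does not reach is not made up. A row lasts 1/12 s, in which the tool goes at most 41.7 mm and 7.16 degrees, less where a joint would pass 70% of its speed; a pose out of reach is approached as far as the arm can. A call with a gripper value outside its range is refused whole. The fingers move at their own pace and stop on an object; "squeeze" is the grip in N (left out, the last holds). Time passes only in rows, so rows that do not move let the fingers close. It gives the time, the measured TCP pose, the force and the opening at its end, in the units of the state.
- ctrl.get_obs(): the state, without advancing time (a new reading comes with each control period).
- get_image(name): name is "scene" or "top" or "wrist"; returns the picture (480x640x3 uint8, red, green, blue); there is no depth.
- calibration(name): a dict with "fx", "fy", "cx", "cy" (pixels), "cam_to_world" (4x4, takes a point from camera to world coordinates); the wrist camera has in their place "hand_eye" (4x4, takes a point from camera to tool coordinates, whose origin is the TCP and whose axes are the tool frame's). Camera axes: x right, y down, z forward; pixel columns grow to the right and rows downward; lengths in m; the calibration is good to about 2 mm. A picture is of the moment at which its call begins: read the wrist's pose just before it. calibration takes no time and is no camera call.
- finish_job(): hands the job in, once; it reports no verdict.
Trained networks look in the newest picture that a camera, given by its name, has taken for a name from the list of things; names that differ only in an ending like _2 or _b are one class to them, and where a whole thing is asked for, a point or a joint stands for the part that bears it (a point fixed in the world has none). Each returns a list of dicts, best first, with "conf" (0 to 1); they miss things now and then, are a little off and sometimes report something else, mostly with a low value. They report only what shows in the picture. A call takes as long as a camera call. They do not tell look-alikes from the thing itself.
- search_frame(camera, thing): "at" ([x, y, z] in m, in the coordinates of the camera as it stood for that picture, good to about 4 mm: the middle of the surface that is visible of it).
- cut_out(camera, thing): "mask" (480x640 bool, what is visible of it).
- mark_of(camera, thing): "at" ([x, y, z] in m, in the coordinates of the camera as it stood for that picture, good to about 4 mm: a listed point, or the origin of a listed thing).
The state is a dict: "t": time; "q": joint angles; "dq": joint speeds; "effort": joint torques, N m; "tool_pos": TCP position; "tool_rot": TCP orientation; "contact_force": force on the tool from outside, world axes, zero at the start; "wrist_torque": the same for the moment, N m; "opening": finger opening in m.
Only numpy, scipy, OpenCV 4.12 (cv2) and the standard library are available. Lean on these libraries where they do the work, as an engineer would, in place of code of your own. Each camera call takes 0.05 s, during which the arm holds its last target. There are 200 camera calls.

TASK

Take the handheld scanner, point its window squarely at the barcode on the side of the square jar from about 10 cm away and hold it steady there for two seconds, then lay the scanner back down flat on the bench, clear of the jar, and let go of it. Next twist the jar's tight black cap anticlockwise (seen from above) about a fifth of a turn until it comes free of the threads, without lifting the jar out of the square brace that keeps it from turning, and raise the cap straight up. Finish while still holding the cap level over the jar, with about 2 cm of air between the cap's lower edge and the jar's mouth; knock nothing else about.

Things in the scene. Friction and masses are not known exactly. Their poses are not given: they have to be found in the camera images.
- scanner_centre (a point): Centre of the stick scanner: a grey and black rounded bar 120 mm long (x axis), 34 mm wide and 36 mm tall (38 x 40 mm at the nose collar, the last 12 mm), 0.15 kg, lying on the bench. The dark window is its end face at +x; the grooved grip lies toward -x. Take it across its width from above. This point is 18 mm above its underside.
- window (a point): Centre of the scanner's window: 60 mm from the scanner's centre along its x axis, which points out of the window along the beam. Axes as the scanner's.
- label (a point): Centre of the barcode: a white 42 x 26 mm label with black stripes on the jar's upright side that looks roughly toward the robot, 46 mm above the bench. Axes are the jar's: the label looks along -x, so the beam must run along this +x. Accepted: window 40 to 160 mm away, beam within 15 mm of the centre sideways and vertically, within 0.3 rad of square.
- jar: White square jar, 62 x 62 mm, 58 mm tall to the shoulder, then a neck of radius 20 mm to 88 mm, 0.6 kg, loose in the brace's socket (1.5 mm play each side). Origin at the centre of its underside, 6 mm above the bench; z up, label on the -x face. A sprung seal (26 mm disc) in the mouth pushes the cap up; with the cap off its top is 97 mm above the origin: the mouth.
- cap_centre (a point): Centre of the black ribbed cap on the jar: 56 mm wide, 24 mm tall, z up; this point is half-way up, 84 mm above the jar's origin when closed. Fully tight its x axis (pointer rib at -x) matches the jar's. Starts turned 0 to 0.25 rad anticlockwise from that, free to lift at 1.1 to 1.5, hard stop at 1.55: a 1.2 rad turn always frees it.
- seal (a joint): The sprung seal in the jar's mouth, m: about 0 while the cap is on, 0.004 once the cap has been lifted off. It pushes up with about 12 N, so the cap is tight: some 0.15 to 0.35 N m to turn. Between the cap's lower edge and the jar's shoulder there are 14 mm of free room for fingertips.
- brace: Aluminium jar brace fixed to the bench: a base plate 130 x 130 x 6 mm with a square socket of 81 x 81 mm outside and 65 x 65 mm inside, walls to 26 mm above the bench. Origin at the centre of its underside on the bench. It stops the jar from turning but not from being lifted.
- pot: Round white ointment pot with a white lid, 62 mm in diameter, 66 mm tall, a bystander. Origin at the centre of its underside.
- mortar: Grey mortar bowl, 122 mm across, 64 mm tall, a bystander. Origin at its underside.
- dropper: Amber dropper bottle with black top, 32 mm in diameter, 78 mm tall, a bystander. Origin at its underside.
- dropper_b: A second such amber dropper bottle, a bystander. Origin at its underside.
- weight: Brass-coloured knob weight, 35 mm in diameter, 50 mm tall, a bystander. Origin at its underside.
Things that resemble listed ones, but are neither listed nor needed, are in the scene too. Several things look just like the part that bears scanner_centre: the one meant starts farthest from the robot's base.

How it is judged:
By the outcome, as a careful person would: the job done as asked, in the order asked, and still so for the second after the job is handed in, while the arm keeps its last pose, push and grip.
It also fails if it takes over 61 s, if anything falls off the work surface, if the arm or the gripper's body presses on something with over 40 N, if the wrist force passes 120 N, or if a joint passes its speed limit or range.

## Working session

There is one attempt and no reset: what is moved stays moved. The work goes in short steps, Python scripts to look and compute and a tool call to move; the robot and the scene stay as the last step left them, time stands still between calls to the robot, and variables do not carry over. Pictures are saved under pics/ and viewed, about 8 in all and at most 12, crops included, and the job is handed in when it is done.

Besides the shell and the picture viewer there is one more tool, called after "Call:" as name([rows], argument=value, ...), one row to a line, values as JSON. arm_command: Moves the arm, as the interface text tells. Its arguments: {"type":"object","properties":{"plan":{"type":"array","items":{"type":"array","items":{"type":"array","items":{"type":"number"}}}},"squeeze":{"type":"number"}},"required":["plan"]}

```bash
mkdir -p pics
cat > h.py <<'E'
import numpy as np, cv2
from scipy.spatial.transform import Rotation as R
from station import ctrl, get_image, calibration, finish_job, search_frame, cut_out, mark_of
def T_of(o):
    T=np.eye(4);T[:3,:3]=R.from_rotvec(o["tool_rot"]).as_matrix();T[:3,3]=o["tool_pos"];return T
def c2w(cam):
    c=calibration(cam)
    return c["cam_to_world"] if "cam_to_world" in c else T_of(ctrl.get_obs())@np.array(c["hand_eye"])
def w(cam,p): return (np.array(c2w(cam))@np.r_[p,1])[:3]
def ray(cam,uv,z):
    c=calibration(cam);M=np.array(c2w(cam));d=M[:3,:3]@[(uv[0]-c["cx"])/c["fx"],(uv[1]-c["cy"])/c["fy"],1]
    return M[:3,3]+d*(z-M[2,3])/d[2]
def proj(cam,p):
    c=calibration(cam);q=np.linalg.inv(c2w(cam))@np.r_[p,1];return np.array([c["fx"]*q[0]/q[2]+c["cx"],c["fy"]*q[1]/q[2]+c["cy"]])
def snap(cam,name):
    im=get_image(cam);cv2.imwrite("pics/"+name+".png",im[:,:,::-1]);return im
E
python3 - <<'E'
from h import *
np.set_printoptions(precision=4,suppress=True)
a=snap("scene","s0");b=snap("top","t0")
for cam in ("top","scene"):
    for th in ["scanner_centre","window","label","jar","cap_centre","brace","pot","mortar","dropper","weight"]:
        print(cam,th,[(round(r["conf"],2),w(cam,r["at"]).round(3).tolist()) for r in mark_of(cam,th)][:5])
o=ctrl.get_obs();print(o["t"],T_of(o)); print(c2w("top"),c2w("scene"),calibration("wrist"))
E
```

```text
top scanner_centre [(0.77, [0.432, -0.266, 0.015]), (0.75, [0.362, 0.042, 0.015]), (0.73, [0.66, -0.049, 0.093]), (0.71, [0.361, -0.153, 0.021])]
top window [(0.93, [0.313, -0.125, 0.014]), (0.91, [0.494, -0.272, 0.018]), (0.71, [0.786, -0.1, -0.002])]
top label [(0.51, [0.629, -0.047, 0.045])]
top jar [(0.62, [0.667, -0.046, 0.003]), (0.32, [0.638, -0.403, 0.002])]
top cap_centre [(0.78, [0.66, -0.048, 0.092])]
top brace [(0.98, [0.663, -0.042, -0.001])]
top pot [(0.79, [0.463, 0.291, -0.004])]
top mortar [(0.71, [0.633, -0.401, -0.0])]
top dropper [(0.77, [0.656, 0.207, -0.003]), (0.48, [0.785, -0.096, -0.001]), (0.18, [0.659, -0.049, 0.093])]
top weight [(0.78, [0.796, 0.132, -0.001])]
scene scanner_centre [(0.8, [0.364, -0.157, 0.022]), (0.78, [0.44, -0.271, 0.02]), (0.6, [0.365, 0.045, 0.023])]
scene window [(0.83, [0.317, -0.122, 0.022]), (0.65, [0.495, -0.276, 0.023]), (0.64, [0.424, 0.054, 0.019])]
scene label [(0.91, [0.635, -0.048, 0.045]), (0.57, [0.494, -0.276, 0.022])]
scene jar [(0.59, [0.66, -0.045, 0.007])]
scene cap_centre [(0.82, [0.659, -0.047, 0.093])]
scene brace
[... 301 characters left out ...]
9677  0.1576]
 [-0.     -0.9677 -0.2521 -0.6048]
 [-1.      0.     -0.      0.2313]
 [ 0.      0.      0.      1.    ]]
[[-0.0198 -0.9861  0.165   0.4358]
 [-0.9997  0.0222  0.0125 -0.0542]
 [-0.0159 -0.1647 -0.9862  1.0453]
 [ 0.      0.      0.      1.    ]] [[-0.8818 -0.314   0.352   0.1051]
 [-0.4716  0.5982 -0.6479  0.7948]
 [-0.0072 -0.7373 -0.6756  0.9877]
 [ 0.      0.      0.      1.    ]] {'fx': 403.62980090727444, 'fy': 403.62980090727444, 'cx': 319.98764228768783, 'cy': 242.09127120896397, 'hand_eye': array([[-0.001 , -0.2576,  0.9662, -0.1426],
       [ 1.    , -0.0005,  0.0009, -0.0002],
       [ 0.0002,  0.9662,  0.2576, -0.0642],
       [ 0.    ,  0.    ,  0.    ,  1.    ]])}
```

View pics/t0.png

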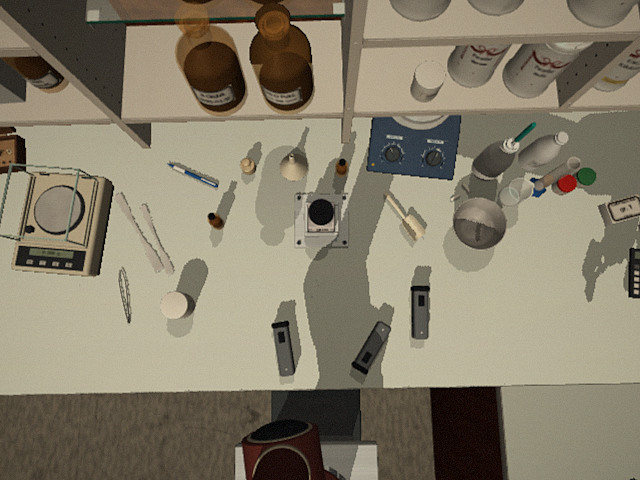

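View pics/s0.png

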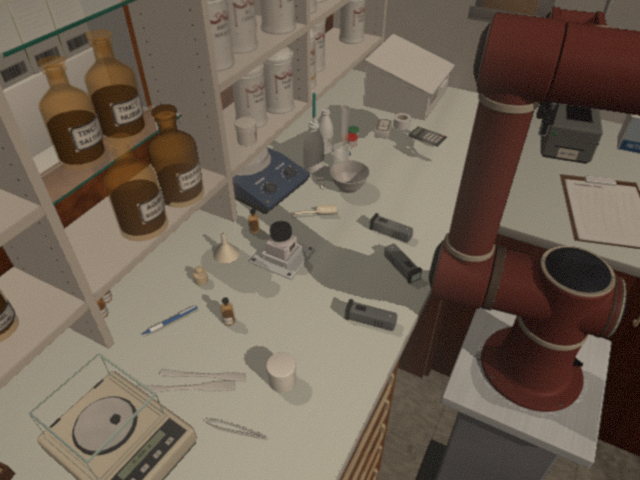

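Three look-alike scanners show in the top view (px (284,348), (371,348), (420,311)). The one at (420,311), about (0.435, -0.268), is farthest from the base, so it's the target. The jar in its brace is at px (321,220). Next I need the yaw angles.

```bash
cat > g.py <<'E'
from h import *
def rect(cam,mask,z):
    cs=max(cv2.findContours(mask.astype(np.uint8),cv2.RETR_EXTERNAL,cv2.CHAIN_APPROX_NONE)[0],key=len)[:,0]
    P=np.array([ray(cam,u,z)[:2] for u in cs]);r=cv2.minAreaRect((P*1000).astype(np.float32));return np.round(r[0],1),np.round(r[1],1),round(r[2],1)
E
python3 - <<'E'
from g import *
im=get_image("top")
for r in cut_out("top","scanner_centre"):print("sc",round(r["conf"],2),rect("top",r["mask"],.03))
for r in cut_out("top","brace")[:1]:print("br",round(r["conf"],2),rect("top",r["mask"],.006))
for r in cut_out("top","jar")[:2]:print("jar",round(r["conf"],2),rect("top",r["mask"],.064))
cv2.imwrite("pics/t1.png",cv2.resize(im[170:350,260:460],None,fx=3,fy=3,interpolation=cv2.INTER_CUBIC)[:,:,::-1])
E
```

```text
sc 0.96 (array([ 437.8, -263.6]), array([ 36.5, 117.2]), 86.9)
sc 0.72 (array([363.2,  46.3]), array([122.9,  39.6]), 6.3)
sc 0.61 (array([ 362.1, -150.8]), array([ 38.6, 119.2]), 58.9)
br 0.64 (array([659.4, -44.8]), array([129.7, 128.4]), 88.7)
jar 0.77 (array([636., -46.]), array([34.6, 64. ]), 8.0)
```

View pics/t1.png

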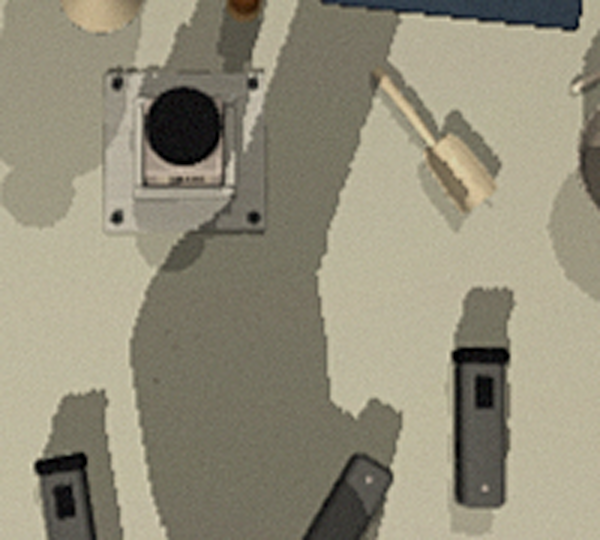

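Call:
arm_command([
  [[0.005, -0.016, -0.0222, 0, 0, 0, 0.0854], [0.005, -0.016, -0.0222, 0, 0, 0, 0.0854], [0.005, -0.016, -0.0222, 0, 0, 0, 0.0854], [0.005, -0.016, -0.0222, 0, 0, 0, 0.0854], [0.005, -0.016, -0.0222, 0, 0, 0, 0.0854], [0.005, -0.016, -0.0222, 0, 0, 0, 0.0854], [0.005, -0.016, -0.0222, 0, 0, 0, 0.0854], [0.005, -0.016, -0.0222, 0, 0, 0, 0.0854], [0.005, -0.016, -0.0222, 0, 0, 0, 0.0854], [0.005, -0.016, -0.0222, 0, 0, 0, 0.0854], [0.005, -0.016, -0.0222, 0, 0, 0, 0.0854], [0.005, -0.016, -0.0222, 0, 0, 0, 0.0854], [0.005, -0.016, -0.0222, 0, 0, 0, 0.0854], [0.005, -0.016, -0.0222, 0, 0, 0, 0.0854], [0.005, -0.016, -0.0222, 0, 0, 0, 0.0854], [0.005, -0.016, -0.0222, 0, 0, 0, 0.0854], [0, 0, 0, 6, 0, 0, 0.0854], [0, 0, 0, 6, 0, 0, 0.0854], [0, 0, 0, 6, 0, 0, 0.0854], [0, 0, 0, 0, 0, 0, 0.0854]],
])

```text
t: 2.97
tool_pos: [0.4497, -0.2528, 0.1484]
tool_rot: [-2.19, 0.089, 2.183]
contact_force: [-0.2, -0.1, -0.4]
opening: 0.0853
```

```bash
cat > look.py <<'E'
from g import *
import sys
np.set_printoptions(precision=4,suppress=True)
def pose():
    o=ctrl.get_obs();T=T_of(o);print("t",round(o["t"],2),"pos",T[:3,3],"yawy",round(np.degrees(np.arctan2(T[1,1],T[0,1])),2),"xdir",T[:3,0],"F",np.round(o["contact_force"],1),"op",round(o["opening"],4),"q",np.round(o["q"],2));return o,T
def to(p,yaw):
    o,T=pose();d=np.array(p)-T[:3,3];print("tool delta",T[:3,:3].T@d,"turn about x deg",-(yaw-np.degrees(np.arctan2(T[1,1],T[0,1]))))
E
python3 - <<'E'
from look import *
pose();snap("wrist","w0")
for th in ("scanner_centre","window"):
    for r in mark_of("wrist",th):print(th,round(r["conf"],2),w("wrist",r["at"]))
for r in cut_out("wrist","scanner_centre"):print(rect("wrist",r["mask"],.034))
E
```

```text
t 2.97 pos [ 0.4497 -0.2528  0.1484] yawy -94.28 xdir [ 0.0032 -0.007  -1.    ] F [-0.2 -0.1 -0.4] op 0.0853 q [-0.65 -0.15  1.95 -0.    1.33  0.99]
scanner_centre 0.92 [ 0.3613 -0.156   0.019 ]
scanner_centre 0.61 [ 0.4364 -0.2687  0.019 ]
window 0.89 [ 0.4974 -0.2701  0.022 ]
(array([ 438.7, -266.9]), array([ 39.2, 121.7]), 85.6)
(array([ 375.4, -165.6]), array([ 34. , 109.5]), 59.6)
```

View pics/w0.png

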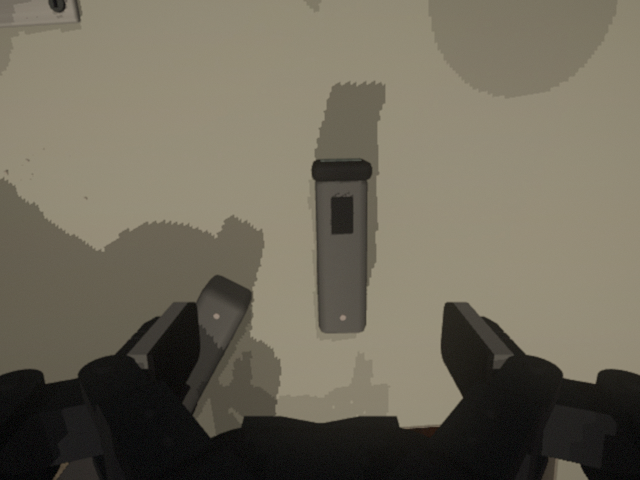

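```bash
python3 -c "
from look import *
to([.441,-.2673,.006],-94.3)"
```

```text
t 3.17 pos [ 0.4494 -0.2534  0.1485] yawy -94.13 xdir [ 0.0033 -0.0071 -1.    ] F [ 0.1 -0.2 -0.1] op 0.0855 q [-0.66 -0.15  1.95 -0.    1.33  0.99]
tool delta [0.1426 0.0135 0.0079] turn about x deg 0.16937382368357135
```

Call:
arm_command([
  [[0, 0.0045, 0.0027, 0, 0, 0, 0.06], [0, 0.0045, 0.0027, 0, 0, 0, 0.06], [0, 0.0045, 0.0027, 0, 0, 0, 0.06], [0.012, 0, 0, 0, 0, 0, 0.06], [0.012, 0, 0, 0, 0, 0, 0.06], [0.012, 0, 0, 0, 0, 0, 0.06], [0.012, 0, 0, 0, 0, 0, 0.06], [0.012, 0, 0, 0, 0, 0, 0.06], [0.012, 0, 0, 0, 0, 0, 0.06], [0.012, 0, 0, 0, 0, 0, 0.06], [0.012, 0, 0, 0, 0, 0, 0.06], [0.01, 0, 0, 0, 0, 0, 0.06], [0.006, 0, 0, 0, 0, 0, 0.06], [0, 0, 0, 0, 0, 0, 0.06]],
])

```text
t: 4.33
tool_pos: [0.4344, -0.2662, 0.0188]
tool_rot: [-2.18, 0.077, 2.191]
contact_force: [-0.3, -0.4, 1.1]
opening: 0.0601
```

Run:
```python
from look import *
to([.441,-.2673,.006],-94.3);get_image("wrist")
for th in ("scanner_centre","window"):
    for r in mark_of("wrist",th):print(th,round(r["conf"],2),w("wrist",r["at"]))
```

```text
t 4.33 pos [ 0.4344 -0.2662  0.0188] yawy -94.03 xdir [-0.0049 -0.0001 -1.    ] F [-0.3 -0.4  1.1] op 0.0601 q [-0.69  0.02  2.03 -0.    1.1   0.95]
tool delta [ 0.0128  0.0006 -0.0067] turn about x deg 0.2749428538486427
scanner_centre 0.78 [ 0.4355 -0.2699  0.0191]
window 0.55 [ 0.4986 -0.269   0.0234]
```

Call:
arm_command([
  [[0.005, 0.0006, -0.003, 0, 0, 0, 0.06], [0.005, 0.0006, -0.003, 0, 0, 0, 0.06], [0.003, 0, -0.001, 0, 0, 0, 0.06], [0, 0, 0, 0, 0, 0, 0.03], [0, 0, 0, 0, 0, 0, 0.02], [0, 0, 0, 0, 0, 0, 0.02], [0, 0, 0, 0, 0, 0, 0.02], [0, 0, 0, 0, 0, 0, 0.02], [0, 0, 0, 0, 0, 0, 0.02], [0, 0, 0, 0, 0, 0, 0.02], [0, 0, 0, 0, 0, 0, 0.02]],
], squeeze=50)

```text
t: 5.4
tool_pos: [0.4464, -0.2714, 0.011]
tool_rot: [-2.195, 0.085, 2.184]
contact_force: [1.3, 0.2, -0.2]
opening: 0.0329
```

Run:
```python
from look import *
to([.5,-.2,.1],-91)
```

```text
t 5.4 pos [ 0.4464 -0.2714  0.011 ] yawy -94.02 xdir [ 0.005  -0.0078 -1.    ] F [ 1.3  0.2 -0.2] op 0.0329 q [-0.69  0.05  2.01 -0.    1.07  0.96]
tool delta [-0.0893 -0.0743 -0.0489] turn about x deg -3.021760816532023
```

Call:
arm_command([
  [[-0.006, 0, 0, 0, 0, 0, 0.02], [-0.01, 0, 0, 0, 0, 0, 0.02], [-0.012, 0, 0, 0, 0, 0, 0.02], [-0.012, 0, 0, 0, 0, 0, 0.02], [-0.012, 0, 0, 0, 0, 0, 0.02], [-0.012, 0, 0, 0, 0, 0, 0.02], [0, -0.01, -0.0017, 0, 0, 0, 0.02], [0, -0.02, -0.0017, 0, 0, 0, 0.02], [0, -0.023, -0.0017, 0, 0, 0, 0.02], [0, -0.023, -0.0017, 0, 0, 0, 0.02], [0, -0.023, -0.0017, 0, 0, 0, 0.02], [0, -0.023, -0.0017, 0, 0, 0, 0.02], [0, -0.023, -0.0017, 0, 0, 0, 0.02], [0, -0.023, -0.0017, 0, 0, 0, 0.02], [0, -0.023, -0.0017, 0, 0, 0, 0.02], [0, -0.023, -0.0017, 0, 0, 0, 0.02], [0, -0.01, 0, -1.3, 0, 0, 0.02], [0, 0, 0, -1.3, 0, 0, 0.02], [0, 0, 0, 0, 0, 0, 0.02]],
], squeeze=60)

```text
t: 6.98
tool_pos: [0.48, -0.0333, 0.0858]
tool_rot: [-2.23, 0.035, 2.201]
contact_force: [-0.5, -0.5, -2.0]
opening: 0.0331
```

Run:
```python
from look import *
to([.479,-.046,.039],-91.3)
for cam in ("wrist","scene"):
  get_image(cam)
  for th in ("scanner_centre","window","label","jar","cap_centre"):
    for r in mark_of(cam,th):print(cam,th,round(r["conf"],2),w(cam,r["at"]))
```

```text
t 6.98 pos [ 0.48   -0.0333  0.0858] yawy -91.23 xdir [ 0.0129 -0.0101 -0.9999] F [-0.5 -0.5 -2. ] op 0.0331 q [-0.22 -0.17  2.08 -0.01  1.22  1.37]
tool delta [0.0469 0.0123 0.0013] turn about x deg 0.06866236484664512
wrist scanner_centre 0.89 [ 0.4665 -0.0335  0.0942]
wrist scanner_centre 0.72 [ 0.3581 -0.1555  0.0192]
wrist scanner_centre 0.61 [0.3615 0.0451 0.0226]
wrist window 0.75 [0.4232 0.0536 0.0177]
wrist window 0.6 [ 0.5336 -0.0375  0.0977]
scene scanner_centre 0.73 [0.3637 0.0466 0.0199]
scene scanner_centre 0.57 [ 0.4741 -0.0401  0.0954]
scene scanner_centre 0.57 [ 0.3649 -0.1539  0.0229]
scene window 0.97 [ 0.5272 -0.0379  0.0971]
scene window 0.72 [ 0.3169 -0.1217  0.0197]
scene window 0.56 [0.4217 0.0516 0.0173]
scene label 0.56 [ 0.6292 -0.0489  0.0489]
scene label 0.52 [ 0.6652  0.2058 -0.0001]
scene jar 0.64 [ 0.6624 -0.0462  0.0053]
scene cap_centre 0.88 [ 0.659  -0.0464  0.0958]
```

Call:
arm_command([
  [[0.005, 0.0025, 0, 0, 0, 0, 0.02], [0.01, 0.003, 0, 0, 0, 0, 0.02], [0.01, 0.003, 0, 0, 0, 0, 0.02], [0.01, 0.002, 0, 0, 0, 0, 0.02], [0.01, 0, 0, 0, 0, 0, 0.02], [0.004, 0, 0, 0, 0, 0, 0.02], [0, 0, 0, 0, 0, 0, 0.02], [0, 0, 0, 0, 0, 0, 0.02]],
])

```text
t: 8.25
tool_pos: [0.4788, -0.0461, 0.0294]
tool_rot: [-2.223, 0.038, 2.203]
contact_force: [0.1, -0.0, -0.8]
opening: 0.0331
```

Run:
```python
from look import *
to([.479,-.044,.038],-91.3)
snap("wrist","w1");snap("scene","s1")
for cam in ("wrist","scene"):
  for th in ("scanner_centre","window","label"):
    for r in mark_of(cam,th):
        if r["conf"]>.4: print(cam,th,round(r["conf"],2),w(cam,r["at"]))
```

```text
t 8.25 pos [ 0.4788 -0.0461  0.0294] yawy -91.47 xdir [ 0.0087 -0.0087 -0.9999] F [ 0.1 -0.  -0.8] op 0.0331 q [-0.25 -0.08  2.1  -0.01  1.1   1.35]
tool delta [-0.0086 -0.002  -0.0002] turn about x deg -0.16505639656756443
wrist scanner_centre 0.96 [ 0.4668 -0.0472  0.0361]
wrist window 0.84 [0.4224 0.0538 0.0218]
wrist window 0.73 [ 0.531  -0.0473  0.0433]
scene scanner_centre 0.95 [ 0.365  -0.153   0.0229]
scene scanner_centre 0.89 [ 0.4719 -0.0489  0.0369]
scene scanner_centre 0.59 [0.3664 0.0451 0.0218]
scene window 0.62 [ 0.5297 -0.0499  0.0428]
scene window 0.62 [ 0.3153 -0.1251  0.0187]
scene window 0.59 [0.4233 0.056  0.0159]
scene label 0.89 [ 0.6301 -0.0494  0.0481]
scene label 0.69 [ 0.662  -0.0502  0.0008]
```

View pics/w1.png

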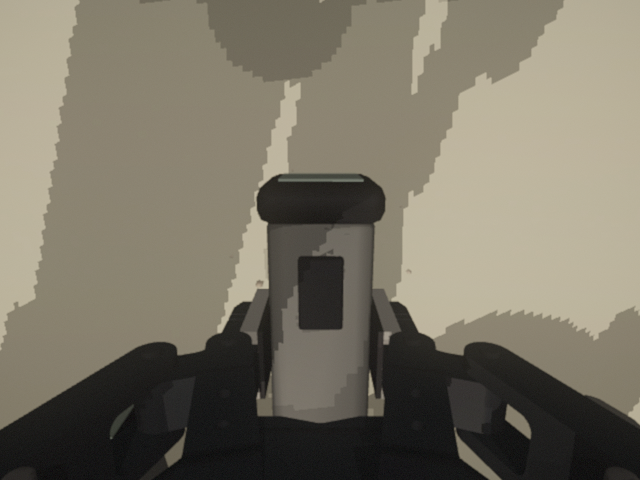

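The scanner is held square, with its collar at px (321,200). The window is about 7 mm low, so I'll raise it 8 mm and hold for 2.5 s.

Call:
arm_command([
  [[-0.005, 0, 0, 0, 0, 0, 0.02], [-0.003, 0, 0, 0, 0, 0, 0.02], [0, 0, 0, 0, 0, 0, 0.02], [0, 0, 0, 0, 0, 0, 0.02], [0, 0, 0, 0, 0, 0, 0.02], [0, 0, 0, 0, 0, 0, 0.02], [0, 0, 0, 0, 0, 0, 0.02], [0, 0, 0, 0, 0, 0, 0.02], [0, 0, 0, 0, 0, 0, 0.02], [0, 0, 0, 0, 0, 0, 0.02], [0, 0, 0, 0, 0, 0, 0.02], [0, 0, 0, 0, 0, 0, 0.02], [0, 0, 0, 0, 0, 0, 0.02], [0, 0, 0, 0, 0, 0, 0.02], [0, 0, 0, 0, 0, 0, 0.02], [0, 0, 0, 0, 0, 0, 0.02], [0, 0, 0, 0, 0, 0, 0.02], [0, 0, 0, 0, 0, 0, 0.02], [0, 0, 0, 0, 0, 0, 0.02], [0, 0, 0, 0, 0, 0, 0.02]],
])

```text
t: 10.32
tool_pos: [0.4802, -0.0463, 0.0405]
tool_rot: [-2.228, 0.039, 2.199]
contact_force: [0.5, -0.4, -1.1]
opening: 0.0332
```

Call:
arm_command([
  [[0, 0, 0, 0, 0, 0, 0.02], [0, 0, 0, 0, 0, 0, 0.02], [0, 0, 0, 0, 0, 0, 0.02], [0, 0, 0, 0, 0, 0, 0.02], [0, 0, 0, 0, 0, 0, 0.02], [0, 0, 0, 0, 0, 0, 0.02], [0, 0, 0, 0, 0, 0, 0.02], [0, 0, 0, 0, 0, 0, 0.02], [0, 0, 0, 0, 0, 0, 0.02], [0, 0, 0, 0, 0, 0, 0.02], [0, 0, 0, 0, 0, 0, 0.02], [0, 0, 0, 0, 0, 0, 0.02], [0, 0, 0, 0, 0, 0, 0.02], [0, 0, 0, 0, 0, 0, 0.02]],
])

```text
t: 11.48
tool_pos: [0.4802, -0.0463, 0.0405]
tool_rot: [-2.228, 0.039, 2.199]
contact_force: [-1.0, 0.4, -1.7]
opening: 0.0333
```

Run:
```python
from look import *
to([.437,-.267,.011],-94)
get_image("scene")
for th in ("window","label"):
    for r in mark_of("scene",th):
        if r["conf"]>.4: print(th,round(r["conf"],2),w("scene",r["at"]))
```

```text
t 11.48 pos [ 0.4802 -0.0463  0.0405] yawy -91.45 xdir [ 0.0131 -0.0098 -0.9999] F [-1.   0.4 -1.7] op 0.0333 q [-0.25 -0.1   2.1  -0.01  1.12  1.35]
tool delta [0.0311 0.2215 0.038 ] turn about x deg 2.548407269271152
window 0.94 [ 0.3178 -0.1219  0.0209]
window 0.89 [ 0.5311 -0.0479  0.0502]
window 0.85 [0.4224 0.0561 0.0193]
label 0.79 [ 0.6315 -0.05    0.0486]
```

Call:
arm_command([
  [[-0.01, 0, 0, 0, 0, 0, 0.02], [-0.012, 0, 0, 0, 0, 0, 0.02], [-0.012, 0, 0, 0, 0, 0, 0.02], [-0.006, 0.01, 0.003, 0, 0, 0, 0.02], [0, 0.02, 0.004, 0, 0, 0, 0.02], [0, 0.023, 0.004, 0, 0, 0, 0.02], [0, 0.023, 0.004, 0, 0, 0, 0.02], [0, 0.023, 0.004, 0, 0, 0, 0.02], [0, 0.023, 0.004, 0, 0, 0, 0.02], [0, 0.023, 0.004, 0, 0, 0, 0.02], [0, 0.023, 0.004, 0, 0, 0, 0.02], [0, 0.023, 0.004, 0, 0, 0, 0.02], [0, 0.02, 0.004, 0, 0, 0, 0.02], [0, 0.01, 0, 0, 0, 0, 0.02], [0.01, 0, 0, 0, 0, 0, 0.02], [0.012, 0, 0, 0, 0, 0, 0.02], [0.012, 0, 0, 0, 0, 0, 0.02], [0.01, 0, 0, 0, 0, 0, 0.02], [0, 0, 0, 0, 0, 0, 0.02]],
])

```text
t: 13.22
tool_pos: [0.4321, -0.2814, 0.045]
tool_rot: [-2.239, 0.042, 2.197]
contact_force: [-0.6, 1.0, -2.7]
opening: 0.0331
```

Run:
```python
from look import *
to([.437,-.267,.011],-94)
get_image("wrist")
for r in mark_of("wrist","scanner_centre"):print(round(r["conf"],2),w("wrist",r["at"]))
```

```text
t 13.22 pos [ 0.4321 -0.2814  0.045 ] yawy -91.25 xdir [ 0.0188 -0.016  -0.9997] F [-0.6  1.  -2.7] op 0.0331 q [-0.72 -0.03  2.03  0.    1.12  0.87]
tool delta [ 0.0338 -0.015  -0.004 ] turn about x deg 2.7507602142647585
0.73 [ 0.4191 -0.2833  0.0542]
```

Call:
arm_command([
  [[0.008, 0, 0, 0, -0.8, -0.5, 0.02], [0.01, 0, 0, 0, 0, 0, 0.02], [0.006, 0, 0, 0, 0, 0, 0.02], [0.004, 0, 0, 0, 0, 0, 0.02], [0, 0, 0, 0, 0, 0, 0.02]],
])

```text
t: 13.73
tool_pos: [0.4351, -0.2814, 0.0183]
tool_rot: [-2.228, 0.031, 2.207]
contact_force: [-0.1, 0.0, -1.5]
opening: 0.0326
```

Run:
```python
from look import *
to([.437,-.267,.011],-94)
```

```text
t 13.73 pos [ 0.4351 -0.2814  0.0183] yawy -91.03 xdir [ 0.0092 -0.0104 -0.9999] F [-0.1  0.  -1.5] op 0.0326 q [-0.72  0.03  2.02 -0.    1.08  0.87]
tool delta [ 0.0072 -0.0145 -0.0015] turn about x deg 2.9678972712346052
```

Call:
arm_command([
  [[0.003, 0, 0, 0, 0, 0, 0.02], [0.002, 0, 0, 0, 0, 0, 0.02], [0.0015, 0, 0, 0, 0, 0, 0.02], [0, 0, 0, 0, 0, 0, 0.02]],
])

```text
t: 14.07
tool_pos: [0.4355, -0.2816, 0.0118]
tool_rot: [-2.229, 0.032, 2.207]
contact_force: [0.7, -0.2, -1.8]
opening: 0.0331
```

Call:
arm_command([
  [[0.0015, 0, 0, 0, 0, 0, 0.02], [0.001, 0, 0, 0, 0, 0, 0.02], [0, 0, 0, 0, 0, 0, 0.02]],
])

```text
t: 14.32
tool_pos: [0.4361, -0.2822, 0.0116]
tool_rot: [-2.229, 0.032, 2.207]
contact_force: [-0.3, 0.3, -1.0]
opening: 0.0329
```

Call:
arm_command([
  [[0, 0, 0, 0, 0, 0, 0.06], [0, 0, 0, 0, 0, 0, 0.06], [0, 0, 0, 0, 0, 0, 0.06], [0, 0, 0, 0, 0, 0, 0.06], [0, 0, 0, 0, 0, 0, 0.06], [-0.008, 0, 0, 0, 0, 0, 0.06], [-0.012, 0, 0, 0, 0, 0, 0.06], [-0.015, 0, 0, 0, 0, 0, 0.06], [-0.02, 0, 0, 0, 0, 0, 0.0854], [-0.025, 0, 0, 0, 0, 0, 0.0854], [-0.025, 0, 0, 0, 0, 0, 0.0854], [-0.025, 0, 0, 0, 0, 0, 0.0854], [-0.025, 0, 0, 0, 0, 0, 0.0854], [-0.02, 0, 0, 0, 0, 0, 0.0854], [0, 0, 0, 0, 0, 0, 0.0854]],
])

```text
t: 15.57
tool_pos: [0.4342, -0.2802, 0.2042]
tool_rot: [-2.238, 0.037, 2.203]
contact_force: [-0.1, -0.5, 0.8]
opening: 0.0858
```

Run:
```python
from look import *
snap("wrist","w2")
for r in mark_of("wrist","scanner_centre"):print(round(r["conf"],2),w("wrist",r["at"]))
get_image("top")
for th in ("cap_centre","label","jar","brace"):
    for r in mark_of("top",th):print(th,round(r["conf"],2),w("top",r["at"]))
to([.60,-.047,.19],-91.5)
```

```text
0.75 [ 0.3588 -0.1531  0.0116]
0.55 [ 0.4219 -0.2791  0.0137]
cap_centre 0.8 [ 0.6616 -0.0479  0.0953]
label 0.7 [ 0.6314 -0.0453  0.0441]
jar 0.74 [ 0.6675 -0.0453  0.0044]
brace 0.57 [ 0.6657 -0.0419 -0.0021]
t 15.92 pos [ 0.4313 -0.2778  0.1953] yawy -91.04 xdir [ 0.0051 -0.0067 -1.    ] F [ 0.4 -0.2 -0.5] op 0.0852 q [-0.72 -0.2   1.91 -0.    1.42  0.87]
tool delta [ 0.0046 -0.2338 -0.1644] turn about x deg 0.46256017111109315
```

View pics/w2.png

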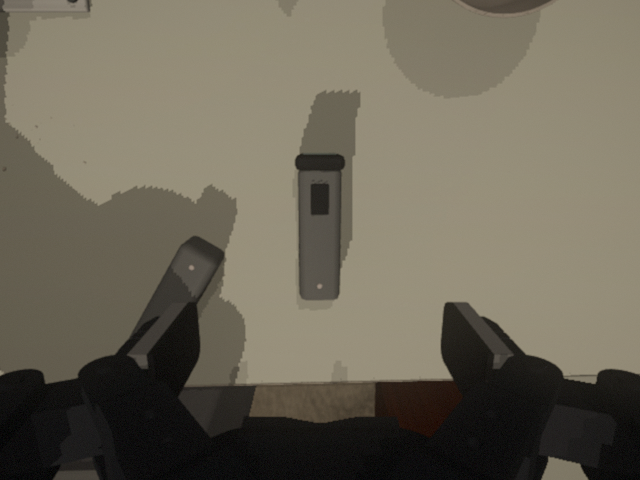

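The scanner lies flat at px (320,228), upright and clear of the others. Next I go to the jar.

Call:
arm_command([
  [[0, -0.01, -0.007, 0, 0, 0, 0.0854], [0, -0.019, -0.013, 0, 0, 0, 0.0854], [0, -0.019, -0.013, 0, 0, 0, 0.0854], [0, -0.019, -0.013, 0, 0, 0, 0.0854], [0, -0.019, -0.013, 0, 0, 0, 0.0854], [0, -0.019, -0.013, 0, 0, 0, 0.0854], [0, -0.019, -0.013, 0, 0, 0, 0.0854], [0, -0.019, -0.013, 0, 0, 0, 0.0854], [0, -0.019, -0.013, 0, 0, 0, 0.0854], [0, -0.019, -0.013, 0, 0, 0, 0.0854], [0, -0.019, -0.013, 0, 0, 0, 0.0854], [0, -0.019, -0.013, 0, 0, 0, 0.0854], [0, -0.01, -0.006, 0, 0, 0, 0.0854], [0, 0, 0, 0, 0, 0, 0.0854], [0, 0, 0, 0, 0, 0, 0.0854]],
])

```text
t: 17.17
tool_pos: [0.5949, -0.0278, 0.1768]
tool_rot: [-2.186, 0.012, 2.231]
contact_force: [-0.7, -1.0, -0.1]
opening: 0.0851
```

Run:
```python
from look import *
snap("wrist","w3")
for th in ("cap_centre","label","jar","brace"):
    for r in mark_of("wrist",th):print(th,round(r["conf"],2),w("wrist",r["at"]))
for r in cut_out("wrist","cap_centre")[:1]:
    print(rect("wrist",r["mask"],.102))
for r in cut_out("wrist","brace")[:1]: print("br",rect("wrist",r["mask"],.006))
to([.661,-.047,.125],-91.5)
```

```text
cap_centre 0.89 [ 0.6574 -0.0428  0.0911]
(array([661.6, -47.7]), array([55.5, 55.3]), 44.1)
br (array([662. , -47.3]), array([131.9, 130.7]), 88.9)
t 17.52 pos [ 0.5951 -0.0293  0.178 ] yawy -91.19 xdir [-0.0182  0.0074 -0.9998] F [-0.1 -0.3 -0.6] op 0.0857 q [-0.18  0.03  1.72  0.    1.4   1.41]
tool delta [ 0.0516  0.0167 -0.0672] turn about x deg 0.30754744415236246
```

View pics/w3.png

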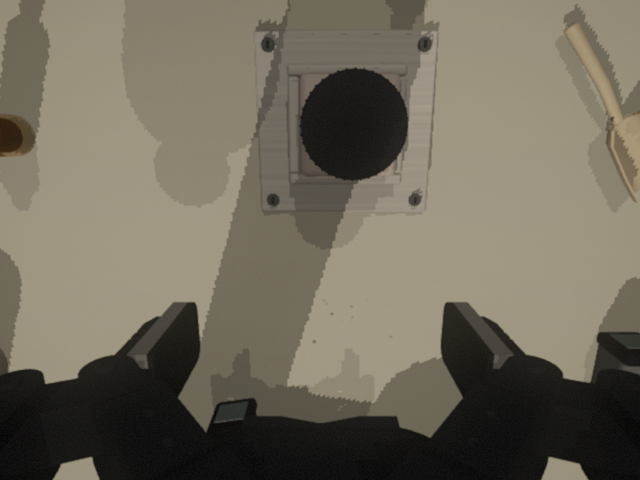

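Call:
arm_command([
  [[0, 0.003, -0.008, 0, 1, 0.4, 0.0854], [0.005, 0.003, -0.01, 0, 0, 0, 0.0854], [0.005, 0.003, -0.01, 0, 0, 0, 0.0854], [0.005, 0.003, -0.01, 0, 0, 0, 0.0854], [0.005, 0.003, -0.01, 0, 0, 0, 0.0854], [0.005, 0.003, -0.01, 0, 0, 0, 0.0854], [0.003, 0, -0.006, 0, 0, 0, 0.0854], [0, 0, 0, 0, 0, 0, 0.0854], [0, 0, 0, 0, 0, 0, 0.0854]],
])

```text
t: 18.27
tool_pos: [0.6643, -0.055, 0.1513]
tool_rot: [-2.222, 0.034, 2.199]
contact_force: [0.0, 0.3, -1.0]
opening: 0.0856
```

Run:
```python
from look import *
to([.6615,-.0475,.071],-91.3)
```

```text
t 18.27 pos [ 0.6643 -0.055   0.1513] yawy -91.51 xdir [ 0.0105 -0.0045 -0.9999] F [ 0.   0.3 -1. ] op 0.0856 q [-0.19  0.2   1.59 -0.    1.34  1.4 ]
tool delta [ 0.0802 -0.0077  0.0038] turn about x deg -0.2148455160039049
```

Call:
arm_command([
  [[0, -0.004, 0.001, 0, 0, 0, 0.0854], [0.01, -0.003, 0.001, 0, 0, 0, 0.0854], [0.01, 0, 0, 0, 0, 0, 0.0854], [0.01, 0, 0, 0, 0, 0, 0.0854], [0.005, 0, 0, 0, 0, 0, 0.0854], [0, 0, 0, 0, 0, 0, 0.0854], [0, 0, 0, 0, 0, 0, 0.0854]],
])

```text
t: 18.85
tool_pos: [0.6608, -0.0464, 0.1125]
tool_rot: [-2.222, 0.033, 2.2]
contact_force: [0.5, 0.8, -0.1]
opening: 0.0854
```

Run:
```python
from look import *
to([.6615,-.0475,.071],-91.3)
```

```text
t 18.85 pos [ 0.6608 -0.0464  0.1125] yawy -91.47 xdir [ 0.0098 -0.0044 -0.9999] F [ 0.5  0.8 -0.1] op 0.0854 q [-0.18  0.23  1.62 -0.    1.28  1.42]
tool delta [ 0.0415  0.0009 -0.0003] turn about x deg -0.16581217951214455
```

Call:
arm_command([
  [[0.007, 0.0005, 0, 0, -0.5, -0.2, 0.0854], [0.01, 0, 0, 0, 0, 0, 0.0854], [0.01, 0, 0, 0, 0, 0, 0.0854], [0.007, 0, 0, 0, 0, 0, 0.0854], [0.003, 0, 0, 0, 0, 0, 0.0854], [0, 0, 0, 0, 0, 0, 0.0854], [0, 0, 0, 0, 0, 0, 0.0854]],
])

```text
t: 19.43
tool_pos: [0.6606, -0.0473, 0.0707]
tool_rot: [-2.208, 0.029, 2.209]
contact_force: [0.7, -0.3, 0.9]
opening: 0.0852
```

Run:
```python
from look import *
to([.6615,-.0475,.071],-91.3)
```

```text
t 19.43 pos [ 0.6606 -0.0473  0.0707] yawy -91.49 xdir [-0.0008 -0.0002 -1.    ] F [ 0.7 -0.3  0.9] op 0.0852 q [-0.18  0.28  1.64 -0.    1.22  1.41]
tool delta [-0.0003  0.0002 -0.0009] turn about x deg -0.18697241542025722
```

Call:
arm_command([
  [[0, 0, 0, 0, 0, 0, 0.045], [0, 0, 0, 0, 0, 0, 0.045], [0, 0, 0, 0, 0, 0, 0.045], [0, 0, 0, 0, 0, 0, 0.045], [0, 0, 0, 0, 0, 0, 0.045], [0, 0, 0, 0, 0, 0, 0.045], [0, 0, 0, 0, 0, 0, 0.045], [0, 0, 0, 0, 0, 0, 0.045]],
], squeeze=70)

```text
t: 20.1
tool_pos: [0.6611, -0.0465, 0.0716]
tool_rot: [-2.209, 0.028, 2.207]
contact_force: [0.4, 0.5, -1.7]
opening: 0.055
```

Run:
```python
from look import *
to([.6615,-.0475,.071],-91.3)
```

```text
t 20.1 pos [ 0.6611 -0.0465  0.0716] yawy -91.47 xdir [ 0.0008  0.0005 -1.    ] F [ 0.4  0.5 -1.7] op 0.055 q [-0.18  0.28  1.64  0.    1.22  1.41]
tool delta [ 0.0006  0.001  -0.0004] turn about x deg -0.17217173576770506
```

Call:
arm_command([
  [[0, 0, 0, -3, 0, 0, 0.045], [0, 0, 0, -4, 0, 0, 0.045], [0, 0, 0, -4, 0, 0, 0.045], [0, 0, 0, -4, 0, 0, 0.045], [0, 0, 0, -4, 0, 0, 0.045], [0, 0, 0, -4, 0, 0, 0.045], [0, 0, 0, -4, 0, 0, 0.045], [0, 0, 0, -4, 0, 0, 0.045], [0, 0, 0, 0, 0, 0, 0.045]],
])

```text
t: 20.85
tool_pos: [0.661, -0.0478, 0.0716]
tool_rot: [1.918, 0.527, -1.917]
contact_force: [-0.6, 1.5, -1.7]
opening: 0.0544
```

Run:
```python
from look import *
to([.6611,-.0465,.0716],-21.5)
print(ctrl.get_obs()["wrist_torque"])
```

```text
t 20.85 pos [ 0.661  -0.0478  0.0716] yawy -59.2 xdir [ 0.0009 -0.001  -1.    ] F [-0.6  1.5 -1.7] op 0.0544 q [-0.18  0.28  1.64 -0.    1.22  0.85]
tool delta [-0.     -0.0011 -0.0008] turn about x deg -37.69983661363118
[-0.0051 -0.0758  0.0612]
```

Call:
arm_command([
  [[0, 0, 0, -3, 0, 0, 0.045], [0, 0, 0, -4, 0, 0, 0.045], [0, 0, 0, -4, 0, 0, 0.045], [0, 0, 0, -4, 0, 0, 0.045], [0, 0, 0, -4, 0, 0, 0.045], [0, 0, 0, -4, 0, 0, 0.045], [0, 0, 0, -4, 0, 0, 0.045], [0, 0, 0, -4, 0, 0, 0.045], [0, 0, 0, -4, 0, 0, 0.045], [0, 0, 0, 0, 0, 0, 0.045]],
])

```text
t: 21.68
tool_pos: [0.6625, -0.0479, 0.0769]
tool_rot: [1.51, 0.981, -1.504]
contact_force: [-0.5, -0.4, -2.0]
opening: 0.0543
```

Run:
```python
from look import *
to([.6611,-.0465,.0716],-21.5)
print(ctrl.get_obs()["wrist_torque"]); snap("scene","s2"); im=cv2.imread("pics/s2.png");cv2.imwrite("pics/s2c.png",cv2.resize(im[200:300,220:340],None,fx=5,fy=5,interpolation=cv2.INTER_CUBIC))
for th in ("cap_centre","jar"):
    for r in mark_of("scene",th):print(th,round(r["conf"],2),w("scene",r["at"]))
```

```text
t 21.68 pos [ 0.6625 -0.0479  0.0769] yawy -23.75 xdir [ 0.0038 -0.0002 -1.    ] F [-0.5 -0.4 -2. ] op 0.0543 q [-0.18  0.27  1.63  0.    1.23  0.23]
tool delta [ 0.0053 -0.0019 -0.0007] turn about x deg -2.2503344343143326
[-0.0769  0.1055 -0.018 ]
cap_centre 0.71 [ 0.8026  0.129  -0.0004]
cap_centre 0.63 [ 0.66   -0.0448  0.0993]
jar 0.66 [ 0.6598 -0.0428  0.0036]
jar 0.27 [ 0.6669  0.2063 -0.0034]
```

View pics/s2c.png

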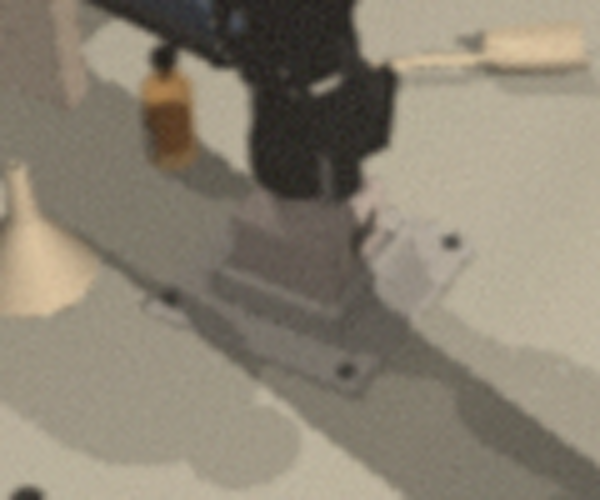

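The TCP rose about 5 mm during the twist, which fits the cap having come free. The jar still sits in the brace at px (295,250) of the crop. I'll turn 2° more, then lift gently and watch the force.

Call:
arm_command([
  [[0, 0, 0, -2, 0, 0, 0.045], [0, 0, 0, 0, 0, 0, 0.045], [-0.003, 0, 0, 0, 0, 0, 0.045], [-0.003, 0, 0, 0, 0, 0, 0.045], [-0.004, 0, 0, 0, 0, 0, 0.045], [0, 0, 0, 0, 0, 0, 0.045]],
])

```text
t: 22.33
tool_pos: [0.663, -0.0483, 0.0875]
tool_rot: [1.493, 0.996, -1.486]
contact_force: [-0.1, 0.1, 0.1]
opening: 0.0547
```

Run:
```python
from look import *
to([.6611,-.0465,.1166],-21.5)
```

```text
t 22.33 pos [ 0.663  -0.0483  0.0875] yawy -22.33 xdir [ 0.0048 -0.0003 -1.    ] F [-0.1  0.1  0.1] op 0.0547 q [-0.18  0.26  1.63  0.    1.25  0.2 ]
tool delta [-0.0291 -0.0023 -0.001 ] turn about x deg -0.8294460003895168
```

Call:
arm_command([
  [[-0.005, 0, 0, 0, 0, 0, 0.045], [-0.006, 0, 0, 0, 0, 0, 0.045], [-0.006, 0, 0, 0, 0, 0, 0.045], [-0.006, 0, 0, 0, 0, 0, 0.045], [-0.004, 0, 0, 0, 0, 0, 0.045], [-0.001, 0, 0, 0, 0, 0, 0.045], [0, 0, 0, 0, 0, 0, 0.045]],
])

```text
t: 22.92
tool_pos: [0.6639, -0.0485, 0.1206]
tool_rot: [1.495, 0.992, -1.484]
contact_force: [-0.1, 0.2, -0.7]
opening: 0.0546
```

Run:
```python
from look import *
to([.6615,-.0475,.1166],-21.5)
im=snap("scene","s3"); cv2.imwrite("pics/s3c.png",cv2.resize(im[190:310,220:350],None,fx=5,fy=5,interpolation=cv2.INTER_CUBIC)[:,:,::-1])
for cam in ("scene","wrist","top"):
  if cam!="scene": get_image(cam)
  for th in ("cap_centre","jar","seal"):
    for r in mark_of(cam,th) if th!="seal" else []:print(cam,th,round(r["conf"],2),w(cam,r["at"]))
for z in (.064,.103,.123,.147): print(z,((proj("scene",[.6615,-.0475,z])-[220,190])*5).round())
```

```text
t 22.92 pos [ 0.6639 -0.0485  0.1206] yawy -22.4 xdir [ 0.0082 -0.0011 -1.    ] F [-0.1  0.2 -0.7] op 0.0546 q [-0.18  0.23  1.61  0.    1.3   0.21]
tool delta [ 0.0039 -0.0027 -0.    ] turn about x deg -0.8968542232948451
scene cap_centre 0.78 [ 0.661  -0.0457  0.1449]
scene jar 0.91 [ 0.662  -0.0472  0.007 ]
wrist cap_centre 0.59 [ 0.6599 -0.0444  0.1406]
wrist jar 0.7 [ 0.6634 -0.0446  0.0046]
top cap_centre 0.48 [ 0.6615 -0.0475  0.1418]
top jar 0.58 [ 0.664  -0.0474  0.0036]
0.064 [309. 243.]
0.103 [305. 187.]
0.123 [303. 158.]
0.147 [300. 121.]
```

View pics/s3c.png

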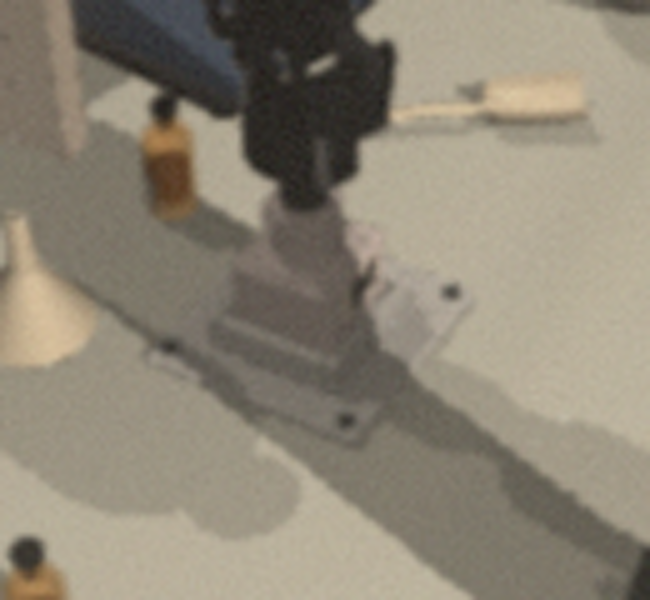

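The cap is clear of the jar: the neck shows at px (300,225) and the jar sits in the brace. The gap is about 24 mm, so I'll come down 4 mm and trim the tilt and centring.

Call:
arm_command([
  [[0.002, -0.0015, 0, 0, -0.1, -0.4, 0.045], [0.001, -0.001, 0, 0, 0, 0, 0.045], [0.001, 0, 0, 0, 0, 0, 0.045], [0, 0, 0, 0, 0, 0, 0.045], [0, 0, 0, 0, 0, 0, 0.045], [0, 0, 0, 0, 0, 0, 0.045]],
])

```text
t: 23.87
tool_pos: [0.6604, -0.0473, 0.114]
tool_rot: [1.49, 1.001, -1.493]
contact_force: [-0.5, -0.0, -1.9]
opening: 0.0546
```

Run:
```python
from look import *
to([.6615,-.0475,.1166],-21.5)
get_image("scene");get_image("top")
for cam in ("scene","top"):
  for th in ("cap_centre","jar","pot","mortar","dropper","weight","scanner_centre"):
    for r in mark_of(cam,th):
        if r["conf"]>.4: print(cam,th,round(r["conf"],2),w(cam,r["at"]).round(3))
```

```text
t 23.87 pos [ 0.6604 -0.0473  0.114 ] yawy -22.4 xdir [-0.0029  0.0007 -1.    ] F [-0.5 -0.  -1.9] op 0.0546 q [-0.18  0.23  1.62  0.    1.3   0.21]
tool delta [-0.0026  0.0011 -0.0003] turn about x deg -0.8964275071930139
scene cap_centre 0.77 [ 0.655 -0.047  0.136]
scene jar 0.61 [ 0.661 -0.046  0.005]
scene pot 0.57 [ 0.468  0.288 -0.001]
scene mortar 0.79 [ 0.634 -0.409  0.003]
scene dropper 0.68 [ 0.667  0.203 -0.003]
scene dropper 0.52 [ 0.784 -0.1    0.   ]
scene weight 0.51 [0.803 0.129 0.002]
scene scanner_centre 0.97 [0.365 0.046 0.021]
scene scanner_centre 0.63 [ 0.365 -0.156  0.023]
scene scanner_centre 0.56 [ 0.431 -0.287  0.019]
top cap_centre 0.56 [ 0.656 -0.05   0.137]
top jar 0.48 [ 0.662 -0.046  0.005]
top pot 0.62 [ 0.463  0.287 -0.001]
top mortar 0.81 [ 0.633 -0.402  0.002]
top dropper 0.48 [ 0.656  0.207 -0.001]
top weight 0.6 [0.793 0.13  0.   ]
top scanner_centre 0.66 [ 0.421 -0.282  0.019]
top scanner_centre 0.64 [ 0.362 -0.152  0.017]
```

Call:
arm_command([
  [[-0.002, 0, 0, 0, 0, 0.1, 0.045], [0, 0, 0, 0, 0, 0, 0.045], [0, 0, 0, 0, 0, 0, 0.045], [0, 0, 0, 0, 0, 0, 0.045], [0, 0, 0, 0, 0, 0, 0.045]],
])

```text
t: 25.08
tool_pos: [0.6605, -0.0473, 0.1165]
tool_rot: [1.491, 0.999, -1.492]
contact_force: [-0.9, 0.3, -0.6]
opening: 0.0547
```

Run:
```python
from look import *
o,T=pose()
if .1145<T[2,3]<.120: finish_job();print("done")
```

```text
t 25.08 pos [ 0.6605 -0.0473  0.1165] yawy -22.4 xdir [-0.0008 -0.0001 -1.    ] F [-0.9  0.3 -0.6] op 0.0547 q [-0.18  0.23  1.62 -0.    1.3   0.21]
the job is handed in; nothing more can be done
done
```

The whole job is done and was handed in at about 25 s of the 61 s allowed; no verdict came back.

- **Scan:** I used the scanner farthest from the base. I held its window about 10 cm from the barcode for about 2.7 s, with sideways and height errors of roughly 2 mm by the networks' estimates.
- **Scanner put back:** It was laid flat on the bench near its starting spot and released. It lay flat and clear of the jar in the picture after release.
- **Cap:** I turned it about 69° anticlockwise in all. It rose about 5 mm near the end of the turn, and the lift showed no jar weight. In the camera picture the jar was still seated in the brace.
- **Final pose:** The cap is held level to within 0.1°. From the arm's position, the gap to the jar's mouth is about 2 cm.
- **Bystanders:** In the last checks they were within measurement error of their starting positions.

**Disagreements and gaps:**
- At the last camera check, the networks put the cap's height 4–5 mm above the arm's figure; they had read about 3 mm high on the closed cap. I went by the arm's figure.
- No camera check followed the final 2.5 mm raise.

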